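# Put the modelling supplies back in their matching holders

## Robot

A 6-joint arm with a two-finger parallel gripper is mounted at the origin on the work surface. World frame = base frame: x ahead of the robot, y to its left, z up, the work surface at z = 0. Lengths are in m, angles in degrees, forces in N, time in s.
With the tool pointing down it reaches from about 0.4 to 0.825 m from the base axis. Payload 7 kg.
Tool frame: the origin (TCP) lies at the very end of the fingers, on their centre line; the grasp point (between the pads) lies 19 mm behind it; y points along the fingers, x is the direction in which the jaws open and shut, and the axes are right-handed (so a half turn about y gives the same grasp; the last joint's range is limited). The gripper opens to 88 mm and grips with 3 to 60 N. Pads are 19 mm wide; open, the fingers measure 130 mm over their backs; the gripper's body (78 mm by 193 mm) begins 47 mm behind the grasp point.
Start: joints at [86.121, 20.546, 0.682, 0, -70.136, -16.507], TCP at [0.235, 0.633, 0.227] pointing down, gripper open.
Joint ranges: [-176.03, 176.03], [-82.01, 121.73], [-58.28, 71.71], [-173.87, 95.51], [-174.79, -0.11], [-173.66, 173.66]. Speed limits (degrees/s): [136.94, 136.94, 172.46, 180, 180, 180].

## Interface

Orientations are given as [roll, pitch, yaw] about the fixed x, y, z axes, in that order (R = Rz(yaw) Ry(pitch) Rx(roll)).
In Python, from plant import ctrl gives the robot as it stands.
- The arm moves only by the shell command python3 -m crank 'ROWS'. ROWS is JSON, a list that holds one entry, the list of rows, each a list of 5 numbers: the closure, from -1 (fully open) to 1 (shut), then the shift along the tool's x, y, z in mm, then the turn about the tool's y in rad. In form: [[[claw, x, y, z, turn], ...]]. A call has 1 to 12 rows; each row is the pose to reach, as a shift and turn from the pose commanded when the call began, along the tool's axes at that moment; what a row does not reach only later rows make up. A row lasts 1/8 s, in which the tool goes at most 62.5 mm and 10.7 degrees, less where a joint would pass 70% of its speed; a pose out of reach is approached as far as the arm can. A call with a gripper value outside its range is refused whole. The fingers move at their own pace and stop on an object; the grip force is fixed at half the most. Time passes only in rows, so rows that repeat a pose let the fingers close. It gives the time, the measured TCP pose, the force and the opening at its end, in the units of the state.
- ctrl.get_obs(): the state, without advancing time (a new reading comes with each control period).
- ctrl.snapshot(name): name is "side" or "top" or "wrist"; returns the picture (420x560x3 uint8, red, green, blue); there is no depth.
- ctrl.camera_model(name): a dict with "fx", "fy", "cx", "cy" (pixels), "origin" and "orientation" of the camera in the world; the wrist camera has in their place "hand_eye" (4x4, takes a point from camera to tool coordinates, whose origin is the TCP and whose axes are the tool frame's). Camera axes: x right, y down, z forward; pixel columns grow to the right and rows downward; lengths in m; the calibration is good to about 2 mm. A picture is of the moment at which its call begins: read the wrist's pose just before it. camera_model takes no time and is no camera call.
- ctrl.close_job(): hands the job in, once; it reports no verdict.
Trained networks look in the newest picture that a camera, given by its name, has taken for a name from the list of things; names that differ only in an ending like _2 or _b are one class to them, and where a whole thing is asked for, a point or a joint stands for the part that bears it (a point fixed in the world has none). Each returns a list of dicts, best first, with "confidence" (0 to 1); they miss things now and then, are a little off and sometimes report something else, mostly with a low value. They report only what shows in the picture. A call takes as long as a camera call. They do not tell look-alikes from the thing itself.
- ctrl.find_in(camera, name): "extent" ([left, top, width, height] in pixels, round what is visible of it).
The state is a dict: "clock": time; "joint_pos": joint angles; "qvel": joint speeds; "tau": joint torques, N m; "tool_pos": TCP position; "orientation": TCP orientation; "force": force on the tool from outside, world axes, zero at the start; "moment": the same for the moment, N m; "opening": finger opening in m.
Only numpy, scipy, OpenCV 4.12 (cv2) and the standard library are available. Lean on these libraries where they do the work, as an engineer would, in place of code of your own. Each camera call takes 0.05 s, during which the arm holds its last target.

## Task

Tidy the model-making bench: put the orange paint jar, the blue paint jar, the green cement bottle and the yellow hand sander each into the low holder of its own colour and shape, standing upright and flat on the holder's floor inside its rim. Set them down rather than dropping or tipping them, and leave the roll of tape and the half-built grey boat where they are.

Things in the scene. Friction and masses are not known exactly. Their poses are not given: they have to be found in the camera images.
- orange_jar_center (a point): Orange paint jar, upright: round, 40 mm diameter, 60 mm tall, straight-sided, orange body and orange cap with a white dot on top; 50 to 100 g. The point is its centre, 30 mm above its underside; z up. It belongs in the orange round holder.
- blue_jar_center (a point): Blue paint jar, upright: round, 40 mm diameter, 60 mm tall, straight-sided, blue body and blue cap with a white dot on top; 50 to 100 g. The point is its centre, 30 mm above its underside; z up. It belongs in the blue round holder.
- cement_center (a point): Green cement bottle, upright: square body 40 x 40 mm, 50 mm tall, white label on two sides, then a white neck and a black round cap (25 mm diameter) to 72 mm in all; 60 to 130 g. The point is on its axis, 36 mm above its underside (14 mm below the shoulder of the square body); x and y are square to its sides, z up. It belongs in the green square holder.
- sander_center (a point): Yellow hand sander, standing on its cork-faced sole: sole 82 mm (x) by 38 mm (y), 8 mm thick; on it an upright grip 70 mm (x) by 24 mm (y) reaching to 62 mm above the table; 60 to 130 g. The point is its centre, 31 mm above its underside; x along its length, z up. Grip it across y, above the sole. It belongs in the yellow long holder, either way round.
- orange_holder: Orange round holder, a low dish with a white floor disc: inside 56 mm diameter, outside 64 mm. Its floor is 3 mm thick (inner floor 3 mm above the table), its rim 9 mm above the table, walls 4 mm. Fixed to the table. Origin: centre of its underside, on the table; z up.
- blue_holder: Blue round holder, a low dish with a white floor disc: inside 56 mm diameter, outside 64 mm. Its floor is 3 mm thick (inner floor 3 mm above the table), its rim 9 mm above the table, walls 4 mm. Fixed to the table. Origin: centre of its underside, on the table; z up.
- green_holder: Green square holder, a low tray with a white floor patch: inside 56 x 56 mm, outside 64 x 64 mm, sides along its x and y. Its floor is 3 mm thick (inner floor 3 mm above the table), its rim 9 mm above the table, walls 4 mm. Fixed to the table. Origin: centre of its underside, on the table; z up.
- yellow_holder: Yellow long holder, a low tray with a white floor patch: inside 98 mm (x) by 54 mm (y), outside 106 by 62 mm. Its floor is 3 mm thick (inner floor 3 mm above the table), its rim 9 mm above the table, walls 4 mm. Fixed to the table. Origin: centre of its underside, on the table; z up.
- tape_center (a point): Roll of pale masking tape lying flat: 80 mm outside, 56 mm inside diameter, 24 mm high, loose. The point is its centre, 12 mm above the table. Not to be moved.
- boat_center (a point): Half-built grey model boat on two wooden blocks: about 100 mm long (x), 40 mm wide (y), 52 mm high, loose. The point is near its middle, 25 mm above the table. Not to be moved.
Not all that is in view belongs to the job. What is meant by the part that bears sander_center is not pink or red, and is the smaller of those in its own colour.

How it is judged (in metres and radians):
At the end, for the whole second after the job is handed in: Each of the four stands upright (0.1 rad) in its own holder: within 15 mm of its centre sideways, on its floor (height within 3 mm), at rest (under 20 mm/s), not touched by the fingers; tape roll and boat within 30 mm of where they began (horizontal distance between orange_jar_center and orange_holder below 0.015 m and z of orange_jar_center in the frame of orange_holder between 0.03 and 0.036 m and angle between each of orange_jar_center, blue_jar_center, cement_center, sander_center's own z axis and vertical below 0.1 rad and linear speed of each of orange_jar, blue_jar, cement, sander below 0.02 m/s and contact force between the fingers and orange_jar below 0.05 N and horizontal distance between blue_jar_center and blue_holder below 0.015 m and z of blue_jar_center in the frame of blue_holder between 0.03 and 0.036 m and contact force between the fingers and blue_jar below 0.05 N and horizontal distance between cement_center and green_holder below 0.015 m and z of cement_center in the frame of green_holder between 0.036 and 0.042 m and contact force between the fingers and cement below 0.05 N and horizontal distance between sander_center and yellow_holder below 0.015 m and z of sander_center in the frame of yellow_holder between 0.031 and 0.037 m and contact force between the fingers and sander below 0.05 N and distance of each of tape_center, boat_center from where it was at the start of the episode below 0.03 m).
It fails at once if one of the four things is tipped over (more than 40 degrees) (angle between any of orange_jar_center, blue_jar_center, cement_center, sander_center's own z axis and vertical above 0.7 rad).
It fails at once if one of the four things is dropped or thrown: in the air, more than about 5 cm up, touched by nothing ((height (world z) of orange_jar_center above 0.085 m and contact force between orange_jar and anything else below 0.001 N) or (height (world z) of blue_jar_center above 0.085 m and contact force between blue_jar and anything else below 0.001 N) or (height (world z) of cement_center above 0.085 m and contact force between cement and anything else below 0.001 N) or (height (world z) of sander_center above 0.085 m and contact force between sander and anything else below 0.001 N)).
It fails at once if the tape roll is shifted by more than 30 mm (distance of tape_center from where it was at the start of the episode above 0.03 m).
It fails at once if the model boat is shifted by more than 30 mm (distance of boat_center from where it was at the start of the episode above 0.03 m).
It also fails if it takes over 114 s, if anything falls off the work surface, if the arm or the gripper's body presses on something with over 40 N, if the wrist force passes 120 N, or if a joint passes its speed limit or range.

## Working session

There is one attempt and no reset: what is moved stays moved. The work goes in short steps, Python scripts to look and compute and a shell command to move; the robot and the scene stay as the last step left them, time stands still between calls to the robot, and variables do not carry over. Pictures are saved under pics/ and viewed, and the job is handed in when it is done.

```bash
mkdir -p pics; ls; python3 - <<'E'
from plant import ctrl
import cv2
print(ctrl.get_obs())
for n in ["side","top","wrist"]:
    im=ctrl.snapshot(n); cv2.imwrite(f"pics/{n}0.png",im[:,:,::-1]); print(n,ctrl.camera_model(n))
E
```

```text
pics
{'clock': 0.0, 'joint_pos': array([ 8.61219198e+01,  2.05898901e+01,  6.33744082e-01, -2.11037339e-02,
       -7.01360048e+01, -1.65076366e+01]), 'qvel': array([-0.02756194,  0.02922355,  0.01069899, -0.02233747,  0.02843728,
        0.04800334]), 'tau': array([ 9.63355269e-04, -5.82720709e+01,  2.93063951e+01,  6.99716136e+00,
        6.92514455e-03, -1.48803665e-04]), 'tool_pos': array([0.23496874, 0.63225512, 0.22563681]), 'orientation': array([-8.99928345e+01, -9.39901793e-02, -1.10392909e+02]), 'force': array([-0.56559099,  0.10577281,  0.16244905]), 'moment': array([-0.04437148, -0.00180363,  0.03034657]), 'opening': 0.08768583274177479}
side {'fx': 450.1387973525846, 'fy': 450.1387973525846, 'cx': 277.83261608500123, 'cy': 205.6383191329987, 'origin': array([-0.20502688, -0.89739268,  0.64612155]), 'orientation': array([-119.39470862,   -0.56434343,  -42.99391603])}
top {'fx': 433.5816896932577, 'fy': 433.5816896932577, 'cx': 284.7241500396369, 'cy': 213.00006975079654, 'origin': array([ 0.36644326, -0.11111366,  1.3071847 ]), 'orientation': array([-1.72635250e+02,  1.65245536e-01, -8.93227521e+01])}
wrist {'fx': 331.0204172725192, 'fy': 331.0204172725192, 'cx': 276.6535197420294, 'cy': 213.8597644667127, 'hand_eye': array([[ 9.99999775e-01,  3.35767880e-04,  5.80795850e-04,
        -5.78877128e-04],
       [-4.58087755e-04, -2.90735740e-01,  9.56803281e-01,
        -1.57648724e-01],
       [ 4.90121921e-04, -9.56803332e-01, -2.90735521e-01,
         7.79986753e-02],
       [ 0.00000000e+00,  0.00000000e+00,  0.00000000e+00,
         1.00000000e+00]])}
```

View pics/top0.png

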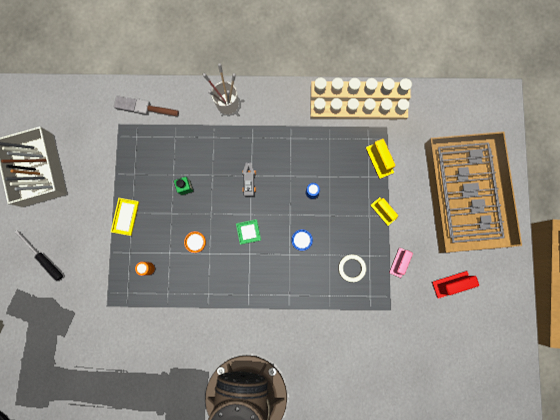

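View pics/side0.png

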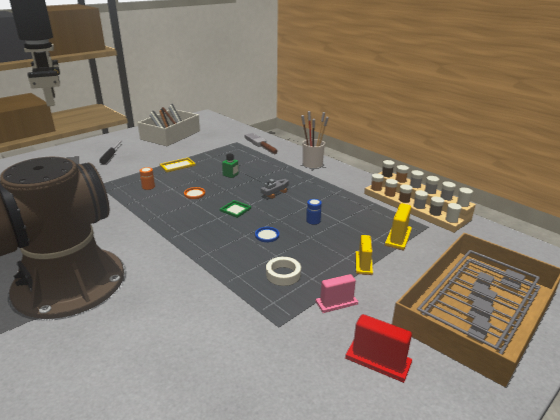

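View pics/wrist0.png

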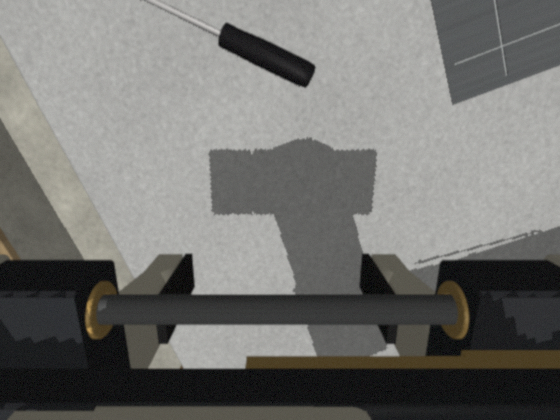

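The top view shows the small yellow sander at about (384,210) and a larger yellow look-alike at (381,158). The orange jar is at (144,268), the blue jar at (313,190) and the cement at (183,185). Next I'll measure the positions.

```bash
cat > h.py <<'E'
import numpy as np,cv2
from scipy.spatial.transform import Rotation as R
from plant import ctrl
def cam(name,obs=None):
    m=ctrl.camera_model(name); K=np.array([[m['fx'],0,m['cx']],[0,m['fy'],m['cy']],[0,0,1]])
    if 'origin' in m: return K,R.from_euler('xyz',m['orientation'],degrees=True).as_matrix(),np.array(m['origin'])
    o=obs; Rt=R.from_euler('xyz',o['orientation'],degrees=True).as_matrix(); H=m['hand_eye']
    return K,Rt@H[:3,:3],Rt@H[:3,3]+o['tool_pos']
def back(c,uv,z):
    K,Rc,o=c; uv=np.atleast_2d(uv).astype(float)
    d=(Rc@np.linalg.inv(K)@np.c_[uv,np.ones(len(uv))].T).T
    return o+d*((z-o[2])/d[:,2])[:,None]
def proj(c,P):
    K,Rc,o=c; q=(K@Rc.T@(np.atleast_2d(P)-o).T).T; return q[:,:2]/q[:,2:]
E
python3 - <<'E'
from h import *
im=cv2.imread('pics/top0.png'); c=cam('top')
big=cv2.resize(im[120:310,100:480],None,fx=2,fy=2,interpolation=cv2.INTER_CUBIC);cv2.imwrite('pics/crop0.png',big)
hsv=cv2.cvtColor(im,cv2.COLOR_BGR2HSV)
rng={'orange':(5,18),'yellow':(22,35),'green':(45,85),'blue':(100,130)}
for n,(a,b) in rng.items():
    m=cv2.inRange(hsv,(a,120,50),(b,255,255)); 
    N,l,s,ce=cv2.connectedComponentsWithStats(m)
    for i in range(1,N):
        if s[i,4]>40 and 105<ce[i,0]<410 and 125<ce[i,1]<310:
            pts=np.argwhere(l==i)[:,::-1]
            r=cv2.minAreaRect(back(c,pts,.009)[:,:2].astype(np.float32))
            print(n,s[i],ce[i].round(1),'z9',np.round(r[0],4),np.round(r[1],4),round(r[2],1),'z60',back(c,ce[i],.06).round(4)[0,:2])
for n in ['orange_jar_center','blue_jar_center','cement_center','sander_center','tape_center','boat_center','orange_holder','blue_holder','green_holder','yellow_holder']:
    print(n,[(np.round(d['extent'],1).tolist(),round(d['confidence'],2)) for d in ctrl.find_in('top',n)[:3]])
E
```

```text
orange [184 231  22  22 161] [194.2 241.4] z9 [0.4444 0.163 ] [0.0623 0.0627] 46.5 z60 [0.4421 0.154 ]
orange [135 262  20  14 153] [145.8 268.4] z9 [0.3631 0.3095] [0.0383 0.057 ] 0.7 z60 [0.3636 0.2892]
yellow [366 138  29  41 693] [381. 158.] z9 [ 0.708  -0.3994] [0.1136 0.063 ] 22.7 z60 [ 0.6942 -0.3873]
yellow [371 197  27  29 407] [384.2 210.5] z9 [ 0.546  -0.4058] [0.082  0.0464] 39.7 z60 [ 0.5383 -0.3941]
yellow [111 198  28  38 409] [124.2 216.2] z9 [0.5187 0.3783] [0.0659 0.1084] 80.3 z60 [0.5128 0.3598]
green [174 177  19  18 160] [183.2 186.4] z9 [0.6148 0.2064] [0.051  0.0449] 20.5 z60 [0.6026 0.1924]
green [236 220  25  24 236] [247.8 231.6] z9 [0.477  0.0041] [0.0633 0.0638] 12.0 z60 [4.723e-01 2.000e-04]
blue [306 183  14  16 101] [312.  191.4] z9 [ 0.6041 -0.189 ] [0.0463 0.0395] 0.3 z60 [ 0.592  -0.1846]
blue [291 229  22  22 141] [301.6 239.5] z9 [ 0.4545 -0.156 ] [0.0629 0.0617] 26.8 z60 [ 0.4513 -0.155 ]
orange_jar_center [([133.3, 258.3, 22.4, 18.7], 0.66), ([182.8, 234.7, 21.7, 19.4], 0.49)]
blue_jar_center [([308.1, 183.4, 11.5, 16.8], 0.61)]
cement_center [([177.4, 175.7, 15.1, 22.2], 0.62)]
sander_center [([393.9, 251.8, 18.2, 25.4], 0.93), ([371.1, 201.3, 25.0, 25.6], 0.89), ([367.7, 135.2, 27.1, 39.6], 0.64)]
tape_center [([337.3, 255.3, 27.4, 25.0], 0.66)]
boat_center [([241.7, 161.0, 13.4, 38.0], 0.74)]
orange_holder [([184.0, 230.6, 23.6, 23.2], 0.55), ([178.6, 176.3, 14.2, 18.1], 0.27)]
blue_holder [([293.1, 229.0, 19.4, 23.7], 0.61)]
green_holder [([235.4, 223.0, 26.6, 22.1], 0.9), ([108.5, 199.3, 32.1, 37.1], 0.62)]
yellow_holder []
```

View pics/crop0.png

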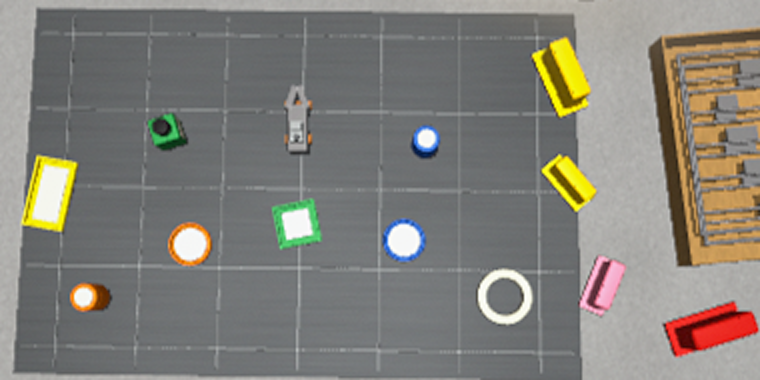

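```bash
cat >> h.py <<'E'
def go(x,y,z,yaw=None):
    o=ctrl.get_obs(); Rt=R.from_euler('xyz',o['orientation'],degrees=True).as_matrix()
    d=Rt.T@(np.array([x,y,z])-o['tool_pos'])*1000
    y0=o['orientation'][2]; t=0 if yaw is None else -np.radians((yaw-y0+180)%360-180)
    print('tcp',o['tool_pos'].round(4),'ori',o['orientation'].round(1),'j',o['joint_pos'].round(0),'F',o['force'].round(1),'open',round(o['opening'],4),'t',round(o['clock'],2))
    print('shift mm',d.round(1),'turn',round(t,3),'rows>=',max(np.linalg.norm(d)/62.5,abs(t)/np.radians(10.7)).round(1))
E
python3 - <<'E'
from h import *
im=cv2.imread('pics/top0.png'); c=cam('top')
def roi(cx,cy,r,f,z):
    p=im[cy-r:cy+r,cx-r:cx+r].astype(int); m=f(p); ys,xs=np.nonzero(m)
    uv=np.array([xs.mean()+cx-r,ys.mean()+cy-r]); print(m.sum(),uv.round(1),back(c,uv,z)[0].round(4))
w=lambda p:p.min(2)>140
roi(144,268,10,w,.06); roi(313,190,9,w,.06)
roi(183,184,9,lambda p:p.max(2)<35,.072)
print('holders white floor')
for u,v,r in((194,241,12),(302,240,12),(248,232,13),(125,216,20)): roi(u,v,r,lambda p:p.min(2)>160,.003)
go(.366,.292,.16)
E
```

```text
71 [141.1 268. ] [0.3644 0.3028 0.06  ]
71 [312.8 188.8] [ 0.5998 -0.1869  0.06  ]
8 [183.  184.2] [0.6067 0.1902 0.072 ]
holders white floor
206 [194.7 241.7] [0.4448 0.1646 0.003 ]
209 [301.5 239.5] [ 0.455  -0.1569  0.003 ]
187 [248.1 231.6] [0.4772 0.0045 0.003 ]
620 [117.2 215.4] [0.5217 0.4028 0.003 ]
tcp [0.2351 0.6327 0.2266] ori [ -90.     0.  -110.4] j [ 86.  21.   1.  -0. -70. -17.] F [-0.3  0.8  0.3] open 0.0876 t 0.65
shift mm [273.8  66.6 241.4] turn 0 rows>= 5.9
```

```bash
python3 -m crank '[[[-1,44,12,39,0],[-1,88,24,78,0],[-1,132,36,118,0],[-1,176,48,157,0],[-1,220,60,197,0],[-1,264,70,236,0],[-1,264,70,236,0],[-1,264,70,236,0]]]'; python3 - <<'E'
from h import *
o=ctrl.get_obs(); im=ctrl.snapshot('wrist'); cv2.imwrite('pics/w1.png',im[:,:,::-1])
c=cam('wrist',o); print(proj(c,[.3644,.3028,.06]), proj(c,[.4448,.1646,.003]))
go(.3644,.3028,.026)
E
```

```text
clock: 1.65
tool_pos: [0.3649, 0.3034, 0.1571]
orientation: [-90.0, 0.1, -110.4]
force: [1.1, 1.0, 0.4]
opening: 0.0877
[[278.19175619 214.90428857]] [[395.99989983  58.40416659]]
tcp [0.3647 0.3039 0.1571] ori [-9.000e+01  1.000e-01 -1.104e+02] j [ 64.   5. -30.   0. -55.   6.] F [ 0.3 -0.   1.1] open 0.0876 t 1.7
shift mm [1.300e+00 1.311e+02 1.000e-01] turn 0 rows>= 2.1
```

View pics/w1.png

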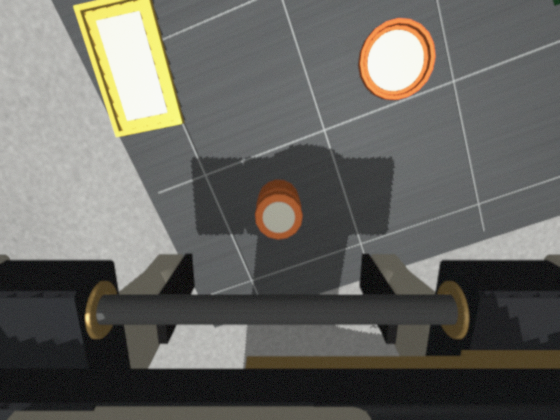

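The wrist view puts the orange jar at (278,217), where it was predicted at (278,215). The orange holder is at (397,58) against a predicted (396,58). Descending and gripping.

```bash
python3 -m crank '[[[-1,1,40,1,0],[-1,1,80,1,0],[-1,1,110,1,0],[-1,1,131,1,0],[-1,1,131,1,0],[1,1,131,1,0],[1,1,131,1,0],[1,1,131,1,0],[1,1,131,1,0],[1,1,131,1,0],[1,1,131,1,0]]]'; python3 - <<'E'
from h import *
go(.4446,.1640,.13)
im=cv2.imread('pics/w1.png')
# pose of w1
o=dict(tool_pos=np.array([.3648,.3036,.1571]),orientation=np.array([-90,.05,-110.4])); c=cam('wrist',o)
hsv=cv2.cvtColor(im,cv2.COLOR_BGR2HSV)
def rect(m,z):
    cs,_=cv2.findContours(m,cv2.RETR_EXTERNAL,cv2.CHAIN_APPROX_NONE); k=max(cs,key=cv2.contourArea)[:,0]
    return cv2.minAreaRect(back(c,k,z)[:,:2].astype(np.float32)) 
m=cv2.inRange(hsv,(22,120,80),(35,255,255)); print('yellow holder',rect(m,.009))
m=cv2.inRange(hsv[:120],(3,120,80),(18,255,255)); print('orange holder',rect(m,.009))
E
```

```text
clock: 3.08
tool_pos: [0.3651, 0.3018, 0.0257]
orientation: [-90.0, 0.0, -110.4]
force: [-1.1, 0.3, 2.6]
opening: 0.0388
tcp [0.3651 0.3018 0.0257] ori [ -90.     0.  -110.4] j [ 63.  15. -39.   0. -36.   6.] F [-1.1  0.3  2.6] open 0.0388 t 3.08
shift mm [ 101.4 -104.3  122.6] turn 0 rows>= 3.0
yellow holder ((0.5166301727294922, 0.3800145387649536), (0.06407235562801361, 0.10632568597793579), 80.67923736572266)
orange holder ((0.4432959258556366, 0.1666727066040039), (0.06405898183584213, 0.06265468150377274), 69.62605285644531)
```

```bash
python3 -m crank '[[[1,0,-15,0,0],[1,0,-50,0,0],[1,10,-90,12,0],[1,40,-100,48,0],[1,72,-100,87,0],[1,100,-90,121,0],[1,100,-60,121,0],[1,100,-40,121,0],[1,100,-40,121,0]]]'; python3 - <<'E'
from h import *
o=ctrl.get_obs(); im=ctrl.snapshot('wrist'); cv2.imwrite('pics/w2.png',im[:,:,::-1])
go(.4438,.1655,.0292)
E
```

```text
clock: 4.2
tool_pos: [0.4426, 0.1648, 0.0643]
orientation: [-90.1, -0.2, -110.4]
force: [-0.5, 0.1, -0.1]
opening: 0.0389
tcp [0.4433 0.1655 0.0653] ori [-9.000e+01 -1.000e-01 -1.104e+02] j [ 44.  12. -36.   0. -42.  25.] F [-0.8 -0.2 -0.7] open 0.0386 t 4.25
shift mm [-0.3 36.1  0.5] turn 0 rows>= 0.6
```

View pics/w2.png

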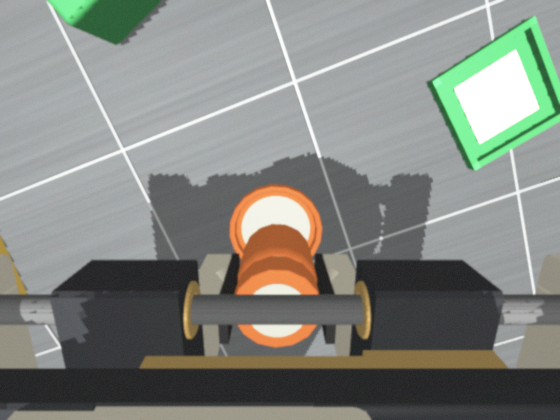

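The jar hangs upright in the pads, and the orange holder below it is centred at about (276,222). Lowering, releasing and rising.

```bash
python3 -m crank '[[[1,0,15,0,0],[1,0,26,0,0],[1,0,32,0,0],[1,0,36,0,0],[1,0,36,0,0],[1,0,36,0,0]]]'; python3 -m crank '[[[0.7,0,0,0,0],[0,0,0,0,0],[-1,0,0,0,0],[-1,0,0,0,0],[-1,0,0,0,0],[-1,0,0,0,0],[-1,0,-20,0,0],[-1,0,-60,0,0],[-1,0,-100,0,0],[-1,0,-125,0,0],[-1,0,-125,0,0]]]';python3 - <<'E'
from h import *
o=ctrl.get_obs(); im=ctrl.snapshot('wrist'); cv2.imwrite('pics/w3.png',im[:,:,::-1])
c=cam('wrist',o);print(proj(c,[[.4438,.1655,.063],[.4438,.1655,.009]]))
go(.6067,.1902,.15)
E
```

```text
clock: 5.0
tool_pos: [0.4437, 0.166, 0.0298]
orientation: [-90.0, 0.0, -110.4]
force: [0.0, 0.6, -1.0]
opening: 0.0388
clock: 6.38
tool_pos: [0.4446, 0.1667, 0.1566]
orientation: [-89.9, 0.2, -110.4]
force: [-0.8, -0.6, 0.2]
opening: 0.0873
[[279.33482031 216.45505437]
 [279.0842288  199.64234142]]
tcp [0.4438 0.1662 0.1552] ori [-9.000e+01  1.000e-01 -1.104e+02] j [ 44.   5. -30.  -0. -55.  25.] F [-0.   0.6 -0.8] open 0.0878 t 6.42
shift mm [-79.3   5.5 144.3] turn 0 rows>= 2.6
```

View pics/w3.png

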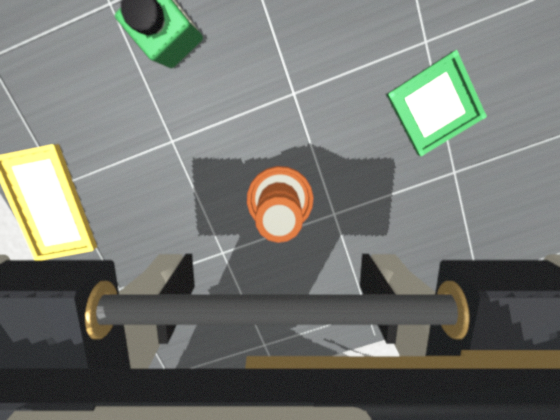

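The orange jar stands centred in its holder, with its top at (279,219) and the ring at (280,199). Next is the cement bottle.

```bash
python3 - <<'E'
from h import *
im=cv2.imread('pics/w3.png')
o=ctrl.get_obs(); c=cam('wrist',o); hsv=cv2.cvtColor(im,cv2.COLOR_BGR2HSV)
m=cv2.inRange(hsv,(45,100,60),(85,255,255)); m[:,:300]=0
k=max(cv2.findContours(m,0,cv2.CHAIN_APPROX_NONE)[0],key=cv2.contourArea)[:,0]
print(cv2.minAreaRect(back(c,k,.009)[:,:2].astype(np.float32)))
E
python3 -m crank '[[[-1,-26,0,47,0],[-1,-53,0,94,0],[-1,-79,0,142,0],[-1,-79,0,142,0],[-1,-79,0,142,0]]]'; python3 - <<'E'
from h import *
o=ctrl.get_obs(); im=ctrl.snapshot('wrist'); cv2.imwrite('pics/w4.png',im[:,:,::-1])
c=cam('wrist',o);print(proj(c,[[.6067,.1902,.072],[.6067,.1902,.05]]))
im=im[:,:,::-1].copy();hsv=cv2.cvtColor(im,cv2.COLOR_BGR2HSV)
m=cv2.inRange(hsv,(45,80,25),(85,255,255));m[260:]=0
k=max(cv2.findContours(m,0,cv2.CHAIN_APPROX_NONE)[0],key=cv2.contourArea)[:,0]
h=cv2.approxPolyDP(cv2.convexHull(k),4,True)[:,0]; print(h.tolist()); print(back(c,h,.05).round(4)[:,:2].tolist())
go(.6067,.1902,.15)
E
```

```text
((0.47506222128868103, 0.006538722664117813), (0.06407641619443893, 0.06512857973575592), 12.508345603942871)
clock: 7.05
tool_pos: [0.6033, 0.1898, 0.1525]
orientation: [-90.1, -0.1, -110.4]
force: [-0.6, 0.7, -0.3]
opening: 0.0881
[[274.95882872 216.92352334]
 [275.00939001 208.80354392]]
[[265, 169], [292, 212], [257, 239], [228, 205], [237, 190]]
[[0.6401, 0.1862], [0.5993, 0.1781], [0.5872, 0.2136], [0.6231, 0.2249], [0.6321, 0.2133]]
tcp [0.6031 0.19   0.1533] ori [-9.010e+01 -1.000e-01 -1.104e+02] j [ 35.  20. -11.  -0. -60.  34.] F [-0.1 -1.1  0. ] open 0.0875 t 7.1
shift mm [-1.5  3.3  3.3] turn 0 rows>= 0.1
```

View pics/w4.png

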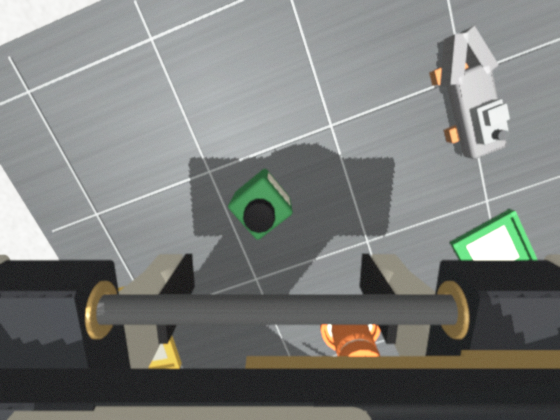

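```bash
python3 - <<'E'
from h import *
o=ctrl.get_obs();c=cam('wrist',o);im=cv2.imread('pics/w4.png')
p=im[150:260,200:320];cv2.imwrite('pics/w4c.png',cv2.resize(p,None,fx=6,fy=6,interpolation=cv2.INTER_CUBIC)[:600])
m=(p.max(2)<28).astype(np.uint8);N,l,s,ce=cv2.connectedComponentsWithStats(m)
for i in range(1,N):
    if s[i,4]>100: u=ce[i]+[200,150];print(s[i],u,back(c,u,.072))
E
```

```text
(no output)
```

View pics/w4c.png

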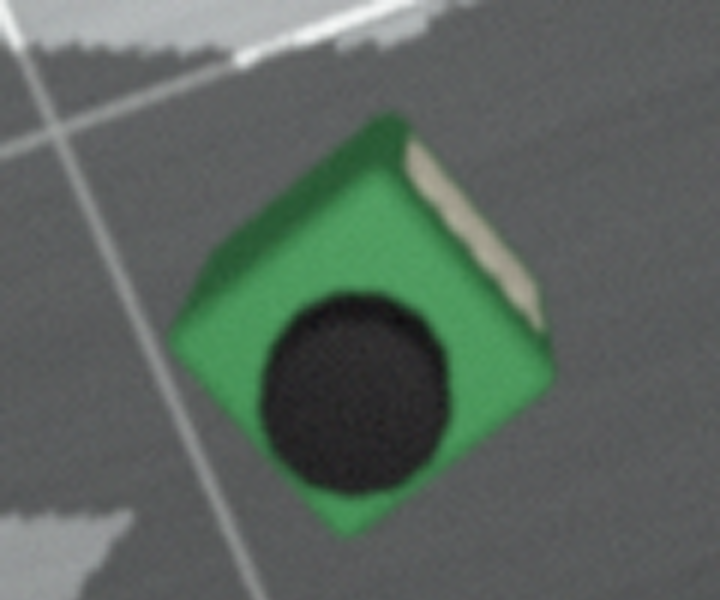

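```bash
python3 - <<'E'
from h import *
o=ctrl.get_obs();c=cam('wrist',o)
q=np.array([[378,170],[553,378],[345,537],[172,335]])/6+[200,150]
P=back(c,q,.05)[:,:2];print(P,P.mean(0),cv2.minAreaRect(P.astype(np.float32)))
for i in range(4):
    e=P[(i+1)%4]-P[i];print(np.linalg.norm(e).round(4),(np.degrees(np.arctan2(e[1],e[0]))%90).round(1))
print(back(c,np.array([355,398])/6+[200,150],.072))
E
```

```text
[[0.63339588 0.19057601]
 [0.59806106 0.17845608]
 [0.58625066 0.21370332]
 [0.62193416 0.22506228]] [0.60991044 0.20194943] ((0.6099075675010681, 0.2020278424024582), (0.037443529814481735, 0.03717329353094101), 18.52464485168457)
0.0374 18.9
0.0372 18.5
0.0374 17.7
0.0363 18.4
[[0.6109191  0.20145943 0.072     ]]
```

```bash
python3 - <<'E'
from h import *
go(.6103,.2018,.12,-161.6)
E
```

```text
tcp [0.6031 0.19   0.1533] ori [-9.010e+01 -1.000e-01 -1.104e+02] j [ 35.  20. -11.  -0. -60.  34.] F [-0.1 -1.1  0. ] open 0.0875 t 7.1
shift mm [-13.7  33.3   2.7] turn 0.894 rows>= 4.8
```

```bash
python3 -m crank '[[[-1,-5,0,1,0.18],[-1,-9,10,2,0.36],[-1,-14,20,3,0.54],[-1,-14,28,3,0.72],[-1,-14,33,3,0.894],[-1,-14,33,3,0.894],[-1,-14,33,3,0.894]]]'; python3 - <<'E'
from h import *
o=ctrl.get_obs(); im=ctrl.snapshot('wrist'); cv2.imwrite('pics/w5.png',im[:,:,::-1])
c=cam('wrist',o);print(proj(c,[[.6103,.2018,.072],[.6103,.2018,.05]]))
go(.6103,.2018,.018,-161.6)
E
```

```text
clock: 7.98
tool_pos: [0.6116, 0.2027, 0.1222]
orientation: [-90.0, 0.0, -161.4]
force: [0.8, 0.0, 0.2]
opening: 0.0877
[[278.37673185 234.4071553 ]
 [278.24332421 223.89425123]]
tcp [0.6117 0.2027 0.1222] ori [ -90.     0.  -161.4] j [ 36.  22. -11.   0. -57. -17.] F [-0.   0.6  0.4] open 0.0875 t 8.03
shift mm [  1.7 104.2   0.4] turn 0.003 rows>= 1.7
```

View pics/w5.png

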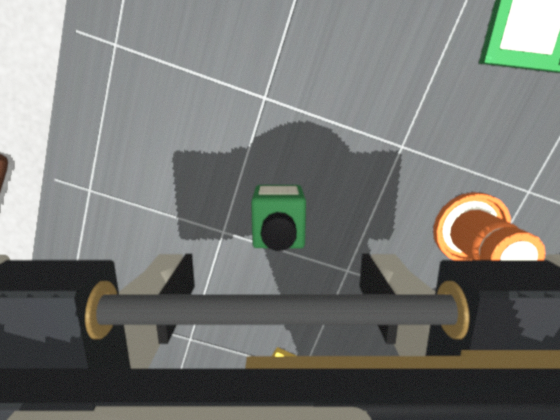

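The bottle is square to the jaws and centred, with its cap at (278,232). Descending and gripping.

```bash
python3 -m crank '[[[-1,1,45,0,0],[-1,1,80,0,0],[-1,1,104,0,0],[-1,1,104,0,0],[-1,1,104,0,0],[1,1,104,0,0],[1,1,104,0,0],[1,1,104,0,0],[1,1,104,0,0],[1,1,104,0,0]]]'; python3 - <<'E'
from h import *
go(.4755,.0058,.06,-167.5)
E
```

```text
clock: 9.28
tool_pos: [0.6109, 0.2022, 0.0176]
orientation: [-90.0, -0.0, -161.6]
force: [0.4, 0.1, -0.5]
opening: 0.043
tcp [0.6109 0.2022 0.0176] ori [ -90.    -0.  -161.6] j [ 36.  29. -17.  -0. -45. -17.] F [ 0.4  0.1 -0.5] open 0.043 t 9.28
shift mm [190.5 -42.4 143.6] turn 0.103 rows>= 3.9
```

```bash
python3 -m crank '[[[1,0,0,0,0],[1,0,0,0,0],[1,0,-2,0,0],[1,0,-15,0,0],[1,0,-50,0,0],[1,0,-90,0,0],[1,45,-100,34,0.03],[1,90,-100,68,0.06],[1,135,-100,102,0.1],[1,190,-90,144,0.103],[1,190,-60,144,0.103],[1,190,-45,144,0.103]]]'; python3 - <<'E'
from h import *
im=ctrl.snapshot('wrist'); cv2.imwrite('pics/w6.png',im[:,:,::-1])
go(.4755,.0058,.0210,-167.5)
E
```

```text
clock: 10.78
tool_pos: [0.4753, 0.0046, 0.0628]
orientation: [-90.0, 0.0, -167.6]
force: [0.8, 0.1, -0.9]
opening: 0.0397
tcp [0.4748 0.0048 0.0613] ori [-9.000e+01 -1.000e-01 -1.676e+02] j [ 24.  12. -36.  -0. -42. -12.] F [-0.4 -0.  -3.1] open 0.0398 t 10.82
shift mm [-0.9 40.3 -0.9] turn -0.001 rows>= 0.6
```

View pics/w6.png

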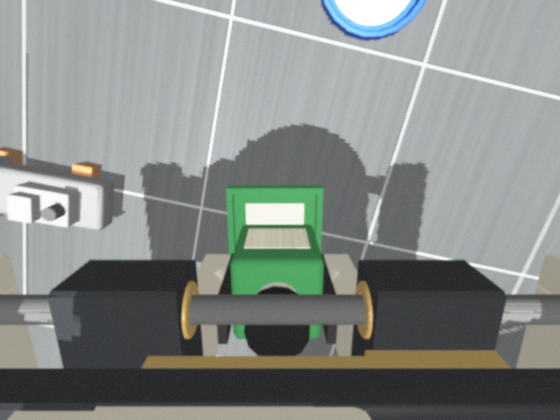

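The bottle hangs square over the green holder, which spans columns 228-322 and is centred at about 275. Lowering and releasing.

```bash
python3 -m crank '[[[1,-1,15,-1,0],[1,-1,28,-1,0],[1,-1,36,-1,0],[1,-1,40,-1,0],[1,-1,40,-1,0],[1,-1,40,-1,0]]]'; python3 -m crank '[[[0.7,0,0,0,0],[0,0,0,0,0],[-1,0,0,0,0],[-1,0,0,0,0],[-1,0,0,0,0],[-1,0,0,0,0],[-1,0,-20,0,0],[-1,0,-60,0,0],[-1,0,-100,0,0],[-1,0,-130,0,0],[-1,0,-130,0,0]]]';python3 - <<'E'
from h import *
o=ctrl.get_obs(); im=ctrl.snapshot('wrist'); cv2.imwrite('pics/w7.png',im[:,:,::-1])
c=cam('wrist',o);print(proj(c,[[.4755,.0058,.075],[.4755,.0058,.009]]))
go(.5998,-.1869,.15)
E
```

```text
clock: 11.58
tool_pos: [0.4771, 0.0069, 0.0229]
orientation: [-90.0, 0.0, -167.5]
force: [-0.5, 0.1, -1.0]
opening: 0.0398
clock: 12.95
tool_pos: [0.4783, 0.0073, 0.155]
orientation: [-90.0, 0.3, -167.5]
force: [0.6, 0.0, -0.2]
opening: 0.0878
[[280.6418749  220.04246355]
 [280.1764024  198.47561616]]
tcp [0.4773 0.0071 0.1535] ori [-9.000e+01  1.000e-01 -1.675e+02] j [ 25.   5. -30.  -0. -55. -12.] F [-0.4  0.2 -0.3] open 0.0876 t 13.0
shift mm [-77.7   3.5 215.9] turn 0 rows>= 3.7
```

View pics/w7.png

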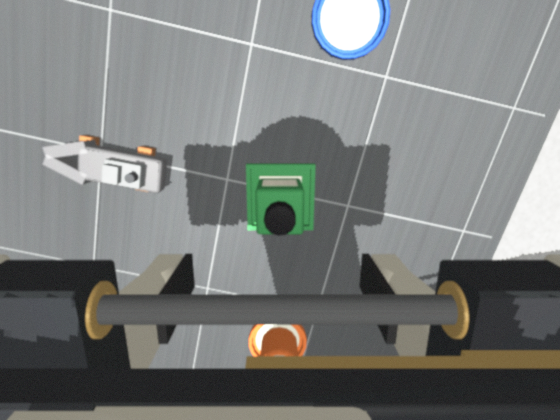

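The cement bottle stands in the green holder with its cap at (280,217), where it was predicted at (281,220). Now the blue jar.

```bash
python3 - <<'E'
from h import *
im=cv2.imread('pics/w7.png')
o=ctrl.get_obs(); c=cam('wrist',o); hsv=cv2.cvtColor(im,cv2.COLOR_BGR2HSV)
m=cv2.inRange(hsv,(100,120,60),(130,255,255)); m[120:]=0
k=max(cv2.findContours(m,0,cv2.CHAIN_APPROX_NONE)[0],key=cv2.contourArea)[:,0]
print(cv2.minAreaRect(back(c,k,.009)[:,:2].astype(np.float32)))
E
python3 -m crank '[[[-1,-20,2,54,0],[-1,-39,3,108,0],[-1,-58,3,162,0],[-1,-78,4,216,0],[-1,-78,4,216,0],[-1,-78,4,216,0]]]'; python3 - <<'E'
from h import *
o=ctrl.get_obs(); im=ctrl.snapshot('wrist')[:,:,::-1].copy(); cv2.imwrite('pics/w8.png',im)
c=cam('wrist',o);print(proj(c,[[.5998,-.1869,.06]]))
p=im[150:255,200:360].astype(int);ys,xs=np.nonzero((p.min(2)>140));u=[xs.mean()+200,ys.mean()+150];print(len(xs),u,back(c,u,.06))
go(.5998,-.1869,.026)
E
```

```text
((0.4500540494918823, -0.145598903298378), (0.062293682247400284, 0.04225432500243187), 12.477943420410156)
clock: 13.75
tool_pos: [0.5987, -0.1874, 0.1467]
orientation: [-90.1, -0.2, -167.6]
force: [0.1, -0.2, 0.1]
opening: 0.0875
[[274.22077232 218.69078934]]
2393 [np.float64(279.77517760133725), np.float64(233.94400334308398)] [[ 0.59284858 -0.17553733  0.06      ]]
tcp [ 0.5988 -0.1869  0.1474] ori [-9.000e+01 -1.000e-01 -1.675e+02] j [  0.  20. -12.  -0. -59.  12.] F [-0.7  0.4  0.2] open 0.0875 t 13.8
shift mm [ -1.3 121.3   0.4] turn 0 rows>= 1.9
```

View pics/w8.png

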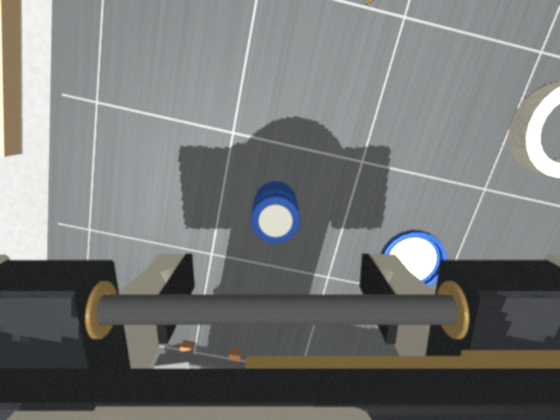

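The blue jar's dot is at (275,221), where it was predicted at (274,219). Gripping.

```bash
python3 -m crank '[[[-1,-1,45,0,0],[-1,-1,85,0,0],[-1,-1,110,0,0],[-1,-1,121,0,0],[-1,-1,121,0,0],[1,-1,121,0,0],[1,-1,121,0,0],[1,-1,121,0,0],[1,-1,121,0,0],[1,-1,121,0,0],[1,-1,121,0,0],[1,-1,121,0,0]]]'; python3 - <<'E'
from h import *
go(.4535,-.1555,.066)
E
```

```text
clock: 15.3
tool_pos: [0.6006, -0.1871, 0.0276]
orientation: [-90.0, -0.0, -167.5]
force: [-0.6, -0.4, 1.2]
opening: 0.0389
tcp [ 0.6006 -0.1871  0.0276] ori [ -90.    -0.  -167.5] j [  0.  27. -18.   0. -45.  12.] F [-0.6 -0.4  1.2] open 0.0389 t 15.3
shift mm [136.8 -38.4 -62.6] turn 0 rows>= 2.5
```

```bash
python3 -m crank '[[[1,0,-15,0,0],[1,0,-50,0,0],[1,10,-85,-5,0],[1,50,-90,-23,0],[1,95,-90,-44,0],[1,137,-80,-63,0],[1,137,-55,-63,0],[1,137,-40,-63,0],[1,137,-40,-63,0],[1,137,-40,-63,0]]]'; python3 - <<'E'
from h import *
im=ctrl.snapshot('wrist'); cv2.imwrite('pics/w9.png',im[:,:,::-1])
go(.4535,-.1555,.0306)
E
```

```text
clock: 16.55
tool_pos: [0.454, -0.1551, 0.0685]
orientation: [-90.0, 0.1, -167.5]
force: [0.6, 0.3, -0.1]
opening: 0.0388
tcp [ 0.454  -0.1551  0.0685] ori [-9.000e+01  1.000e-01 -1.675e+02] j [  5.  12. -35.   0. -43.   8.] F [-0.   0.  -0.5] open 0.0388 t 16.6
shift mm [ 0.7 37.9  0.2] turn 0 rows>= 0.6
```

View pics/w9.png

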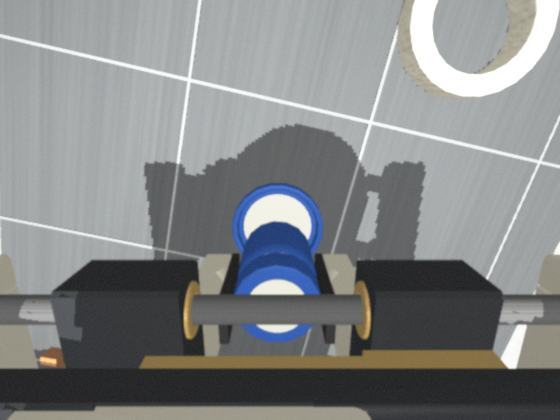

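The blue jar hangs centred over the blue holder at about (277,222). Lowering and releasing.

```bash
python3 -m crank '[[[1,0,15,0,0],[1,0,27,0,0],[1,0,33,0,0],[1,0,37,0,0],[1,0,37,0,0],[1,0,37,0,0]]]'; python3 -m crank '[[[0.7,0,0,0,0],[0,0,0,0,0],[-1,0,0,0,0],[-1,0,0,0,0],[-1,0,0,0,0],[-1,0,0,0,0],[-1,0,-20,0,0],[-1,0,-60,0,0],[-1,0,-100,0,0],[-1,0,-130,0,0],[-1,0,-130,0,0]]]';python3 - <<'E'
from h import *
o=ctrl.get_obs(); im=ctrl.snapshot('wrist'); cv2.imwrite('pics/w10.png',im[:,:,::-1])
c=cam('wrist',o);print(proj(c,[[.4535,-.1555,.063],[.4535,-.1555,.009]]))
go(.545,-.40,.155,130)
E
```

```text
clock: 17.35
tool_pos: [0.4535, -0.1551, 0.0307]
orientation: [-90.0, 0.0, -167.5]
force: [0.1, -0.5, -0.0]
opening: 0.0386
clock: 18.73
tool_pos: [0.4548, -0.1552, 0.163]
orientation: [-89.9, 0.3, -167.5]
force: [1.0, -0.1, -0.5]
opening: 0.0875
[[278.3725317  213.60208123]
 [278.36065427 197.52942671]]
tcp [ 0.4538 -0.155   0.1615] ori [-9.000e+01  1.000e-01 -1.675e+02] j [  5.   5. -29.  -0. -56.   8.] F [ 0.3  0.1 -0.5] open 0.0876 t 18.77
shift mm [-36.1   6.6 258.9] turn 1.091 rows>= 5.8
```

View pics/w10.png

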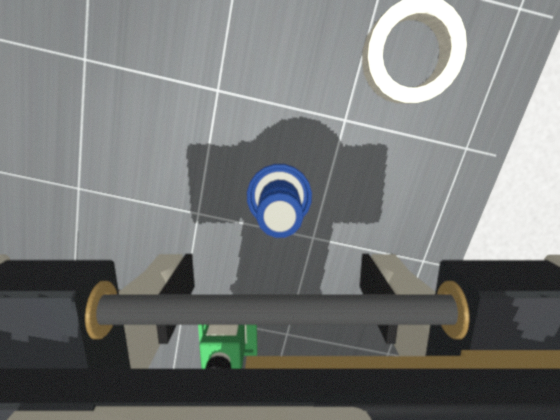

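The blue jar is seated, with its top at (280,215) and the ring at (280,195). Now the small yellow sander.

```bash
python3 -m crank '[[[-1,-6,3,43,0.18],[-1,-12,6,86,0.36],[-1,-18,6,130,0.54],[-1,-24,6,173,0.72],[-1,-30,6,216,0.9],[-1,-36,6,259,1.09],[-1,-36,6,259,1.09],[-1,-36,6,259,1.09],[-1,-36,6,259,1.09]]]'; python3 - <<'E'
from h import *
o=ctrl.get_obs(); im=ctrl.snapshot('wrist'); cv2.imwrite('pics/w11.png',im[:,:,::-1])
go(.545,-.40,.155,130)
E
```

```text
clock: 19.9
tool_pos: [0.5441, -0.3993, 0.1542]
orientation: [-90.0, -0.0, 130.1]
force: [-0.4, 0.3, -0.0]
opening: 0.0876
tcp [ 0.5443 -0.3993  0.1546] ori [-90.   -0.  130.1] j [-20.  23.  -5.  -0. -62. -30.] F [-0.3 -0.4 -0.2] open 0.0879 t 19.95
shift mm [-1.  -0.4 -0.1] turn 0.002 rows>= 0.0
```

View pics/w11.png

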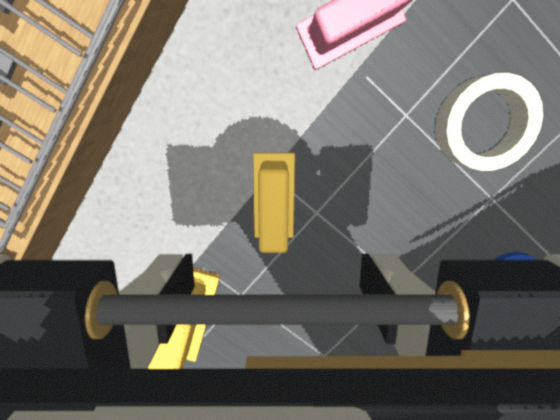

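```bash
python3 - <<'E'
from h import *
o=ctrl.get_obs();c=cam('wrist',o);im=cv2.imread('pics/w11.png')
cv2.imwrite('pics/w11c.png',cv2.resize(im[140:300,180:360],None,fx=4,fy=4,interpolation=cv2.INTER_CUBIC)[:600])
Rt=R.from_euler('xyz',o['orientation'],degrees=True).as_matrix()
P=back(c,[[215,272],[196,360]],.011); print(P,((P-o['tool_pos'])@Rt*1000).round(0))
E
```

```text
[[ 0.64000808 -0.39827946  0.011     ]
 [ 0.73874172 -0.34982463  0.011     ]] [[ -61.  144.  -74.]
 [ -88.  144. -181.]]
```

View pics/w11c.png

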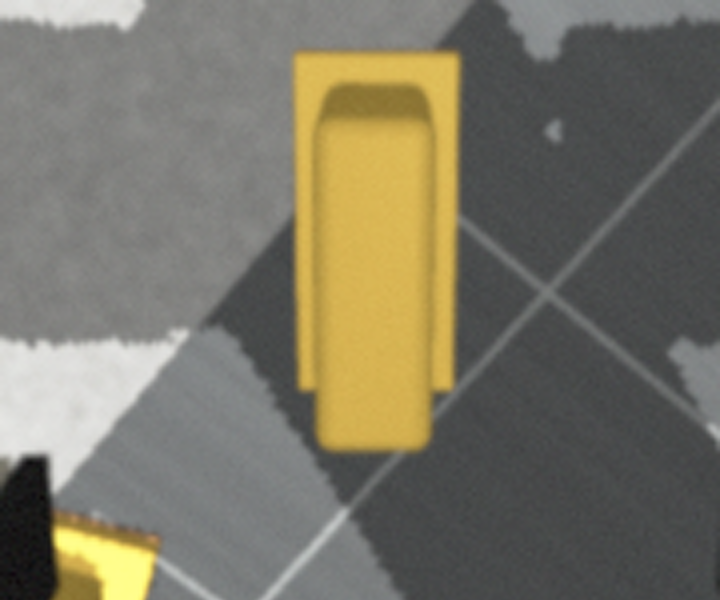

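```bash
python3 - <<'E'
from h import *
o=ctrl.get_obs();c=cam('wrist',o)
for q,z in (([[318,120],[432,120],[430,448],[316,448]],.062),([[294,52],[460,52],[453,390],[298,390]],.008)):
    P=back(c,np.array(q)/4+[180,140],z)[:,:2];r=cv2.minAreaRect(P.astype(np.float32));print(P.mean(0),r[1:])
    e=(P[2]+P[3]-P[0]-P[1]);print(np.degrees(np.arctan2(e[1],e[0])))
go(P.mean(0)[0],P.mean(0)[1],.026)
E
```

```text
[ 0.54234035 -0.40290483] ((0.06744827330112457, 0.023333430290222168), 40.1629638671875)
39.66613232014438
[ 0.54284247 -0.40243948] ((0.08230776339769363, 0.03804628923535347), 39.88377380371094)
39.78213532926324
tcp [ 0.5443 -0.3993  0.1546] ori [-90.   -0.  130.1] j [-20.  23.  -5.  -0. -62. -30.] F [-0.3 -0.4 -0.2] open 0.0879 t 19.95
shift mm [ -1.5 128.6   3.2] turn 0 rows>= 2.1
```

The measured size is 82 x 38 mm, which matches the wanted sander. Gripping.

```bash
python3 -m crank '[[[-1,-1,45,3,0],[-1,-1,85,3,0],[-1,-1,115,3,0],[-1,-1,128,3,0],[-1,-1,128,3,0],[1,-1,128,3,0],[1,-1,128,3,0],[1,-1,128,3,0],[1,-1,128,3,0],[1,-1,128,3,0],[1,-1,128,3,0],[1,-1,128,3,0]]]'; python3 -m crank '[[[1,0,0,0,0],[1,0,0,0,0],[1,0,-2,0,0],[1,0,-10,0,0],[1,0,-40,0,0],[1,0,-80,0,0],[1,0,-110,0,0],[1,0,-120,0,0],[1,0,-120,0,0]]]'; python3 - <<'E'
from h import *
im=ctrl.snapshot('wrist'); cv2.imwrite('pics/w12.png',im[:,:,::-1])
go(.517,.380,.15,80.7)
go(.517,.380,.15,-99.3)
E
```

```text
clock: 21.45
tool_pos: [0.5429, -0.403, 0.0266]
orientation: [-90.0, 0.0, 130.0]
force: [0.9, -0.5, -1.6]
opening: 0.0236
clock: 22.58
tool_pos: [0.5429, -0.4028, 0.1469]
orientation: [-90.0, 0.0, 130.0]
force: [-0.3, 0.4, -2.2]
opening: 0.0237
tcp [ 0.5424 -0.4025  0.1458] ori [-9.0e+01 -1.0e-01  1.3e+02] j [-20.  24.  -5.  -0. -61. -30.] F [-0.3 -0.1 -1.8] open 0.0239 t 22.62
shift mm [ 615.6   -3.6 -483.8] turn 0.861 rows>= 12.5
tcp [ 0.5424 -0.4025  0.1458] ori [-9.0e+01 -1.0e-01  1.3e+02] j [-20.  24.  -5.  -0. -61. -30.] F [-0.3 -0.1 -1.8] open 0.0239 t 22.62
shift mm [ 615.6   -3.6 -483.8] turn -2.281 rows>= 12.5
```

View pics/w12.png

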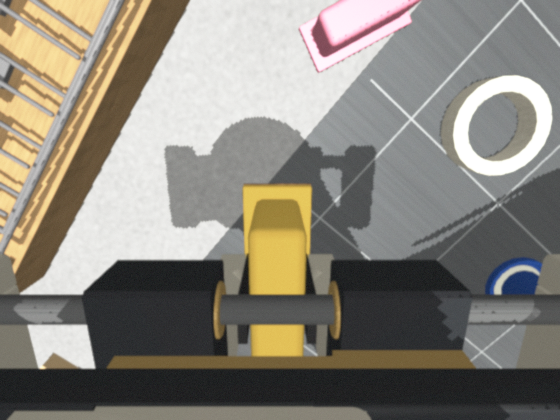

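The sander is held level. Carrying it at about 0.12 m clearance, in two stages.

```bash
python3 -m crank '[[[1,19,-1,-15,-0.07],[1,57,-2,-45,-0.21],[1,96,-3,-75,-0.36],[1,135,-4,-106,-0.5],[1,173,-4,-136,-0.64],[1,212,-4,-166,-0.78],[1,250,-4,-196,-0.93],[1,289,-4,-226,-1.07],[1,327,-4,-257,-1.21],[1,366,-4,-287,-1.35],[1,385,-4,-302,-1.43],[1,385,-4,-302,-1.43]]]'; python3 - <<'E'
from h import *
go(.517,.380,.13,-99.3)
E
```

```text
clock: 24.12
tool_pos: [0.5252, 0.0879, 0.1495]
orientation: [-90.0, -0.1, -147.8]
force: [-0.4, -0.7, -1.6]
opening: 0.0237
tcp [0.5252 0.0879 0.1495] ori [-9.000e+01 -1.000e-01 -1.478e+02] j [ 31.  11. -23.  -0. -56.   2.] F [-0.4 -0.7 -1.6] open 0.0237 t 24.12
shift mm [-148.9   19.3 -251.4] turn -0.846 rows>= 4.7
```

```bash
python3 -m crank '[[[1,-15,2,-25,-0.1],[1,-40,4,-67,-0.25],[1,-68,6,-114,-0.4],[1,-96,8,-162,-0.55],[1,-122,10,-206,-0.7],[1,-142,10,-240,-0.8],[1,-149,10,-251,-0.846],[1,-149,10,-251,-0.846],[1,-149,20,-251,-0.846],[1,-149,20,-251,-0.846]]]'; python3 - <<'E'
from h import *
o=ctrl.get_obs();im=ctrl.snapshot('wrist')[:,:,::-1].copy(); cv2.imwrite('pics/w13.png',im)
c=cam('wrist',o)
print('predicted outer corners',proj(c,[[.517+a*.053*np.cos(np.radians(-9.3))-b*.031*np.sin(np.radians(-9.3)),.380+a*.053*np.sin(np.radians(-9.3))+b*.031*np.cos(np.radians(-9.3)),.009] for a,b in ((1,1),(1,-1),(-1,-1),(-1,1))]).round(0).tolist())
go(.517,.380,.0295,-99.3)
E
```

```text
clock: 25.38
tool_pos: [0.5194, 0.3762, 0.1294]
orientation: [-90.1, -0.1, -99.7]
force: [-0.4, -0.6, -1.3]
opening: 0.0239
predicted outer corners [[235.0, 149.0], [310.0, 148.0], [307.0, 265.0], [240.0, 265.0]]
tcp [0.5197 0.3766 0.13  ] ori [-90.   -0.1 -99.7] j [ 53.  22. -11.  -0. -57.  27.] F [-0.4  0.1 -1.2] open 0.024 t 25.43
shift mm [ -3.  100.5  -3.2] turn -0.006 rows>= 1.6
```

View pics/w13.png

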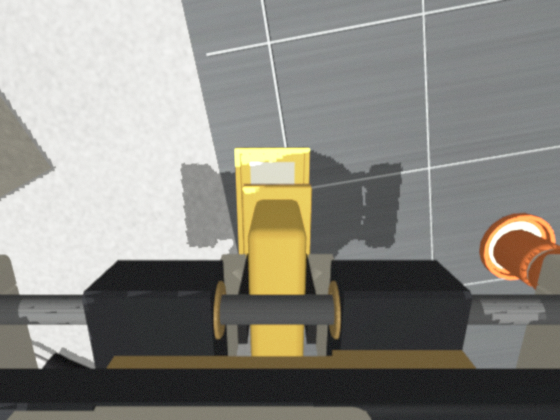

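The holder's visible corners, about (235,149) and (310,148), match the prediction. Shifting by (-3,-3) mm and lowering in two stages.

```bash
python3 -m crank '[[[1,-3,20,-3,0],[1,-3,45,-3,0],[1,-3,65,-3,0],[1,-3,70,-3,0],[1,-3,70,-3,0],[1,-3,70,-3,0]]]'; python3 - <<'E'
from h import *
im=ctrl.snapshot('wrist')[:,:,::-1].copy(); cv2.imwrite('pics/w14.png',im)
go(.517,.380,.0296,-99.3)
E
```

```text
clock: 26.18
tool_pos: [0.5179, 0.3818, 0.0617]
orientation: [-89.9, 0.1, -99.6]
force: [0.7, 0.2, -1.8]
opening: 0.024
tcp [0.5179 0.3818 0.0617] ori [-89.9   0.1 -99.6] j [ 54.  26. -15.   0. -49.  27.] F [-0.4 -0.3 -0.9] open 0.0239 t 26.23
shift mm [ 2.  32.1 -0.6] turn -0.004 rows>= 0.5
```

View pics/w14.png

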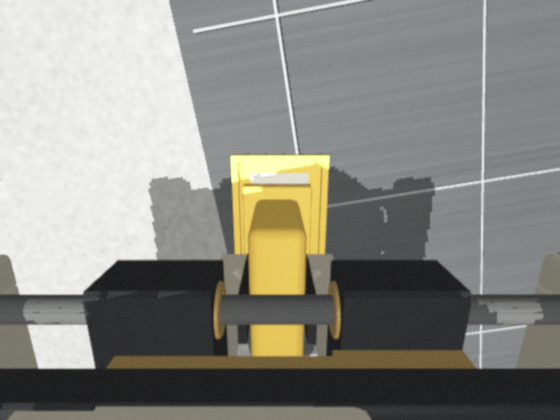

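The sander sits centred over the tray to within about 2 mm, with the tray's columns at 231-329 and the sander's at about 277. Lowering the rest and releasing.

```bash
python3 -m crank '[[[1,2,12,0,0],[1,2,22,0,0],[1,2,29,0,0],[1,2,32,0,0],[1,2,32,0,0],[1,2,32,0,0]]]'; python3 -m crank '[[[0.7,0,0,0,0],[0,0,0,0,0],[-1,0,0,0,0],[-1,0,0,0,0],[-1,0,0,0,0],[-1,0,0,0,0],[-1,0,-20,0,0],[-1,0,-60,0,0],[-1,0,-100,0,0],[-1,0,-130,0,0],[-1,0,-150,0,0],[-1,0,-150,0,0]]]';python3 - <<'E'
from h import *
go(.5,.38,.2)
for n in ('wrist','top','side'):
    im=ctrl.snapshot(n)[:,:,::-1].copy(); cv2.imwrite(f'pics/e_{n}.png',im)
im=cv2.imread('pics/e_top.png');cv2.imwrite('pics/e_topc.png',cv2.resize(im[120:310,100:480],None,fx=2,fy=2,interpolation=cv2.INTER_CUBIC))
E
```

```text
clock: 26.98
tool_pos: [0.5167, 0.3791, 0.0294]
orientation: [-90.0, -0.0, -99.5]
force: [-4.9, -2.5, 10.4]
opening: 0.024
clock: 28.48
tool_pos: [0.5177, 0.3802, 0.1805]
orientation: [-89.9, 0.2, -99.5]
force: [0.4, 0.6, -1.1]
opening: 0.0873
tcp [0.5177 0.3802 0.1805] ori [-89.9   0.2 -99.5] j [ 54.  19.  -8.   0. -63.  27.] F [ 0.4  0.6 -1.1] open 0.0873 t 28.48
shift mm [  3.1 -19.5 -17.4] turn 0 rows>= 0.4
```

View pics/e_wrist.png

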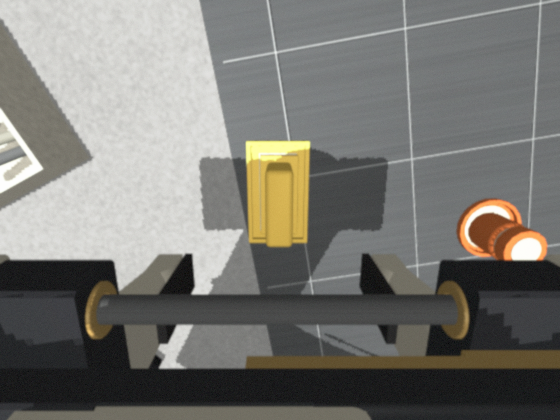

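View pics/e_topc.png

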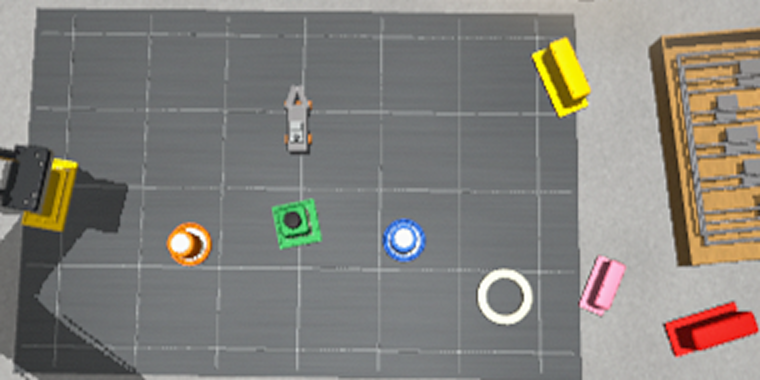

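View pics/e_side.png

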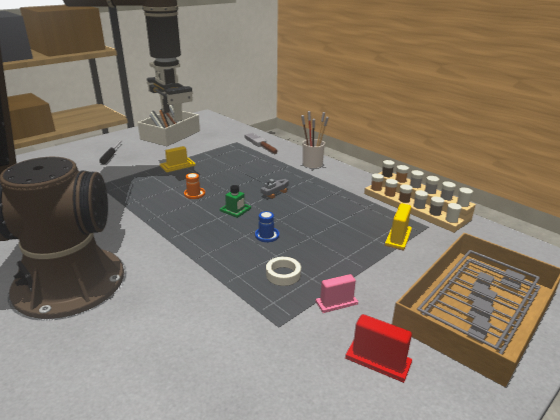

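```bash
python3 - <<'E'
from h import *
im=cv2.imread('pics/e_wrist.png')
cv2.imwrite('pics/e_wc.png',cv2.resize(im[130:260,220:340],None,fx=4.6,fy=4.6,interpolation=cv2.INTER_CUBIC))
im=cv2.imread('pics/e_side.png')
cv2.imwrite('pics/e_sc.png',cv2.resize(im[140:250,150:290],None,fx=5,fy=5,interpolation=cv2.INTER_CUBIC))
E
```

```text
(no output)
```

View pics/e_wc.png

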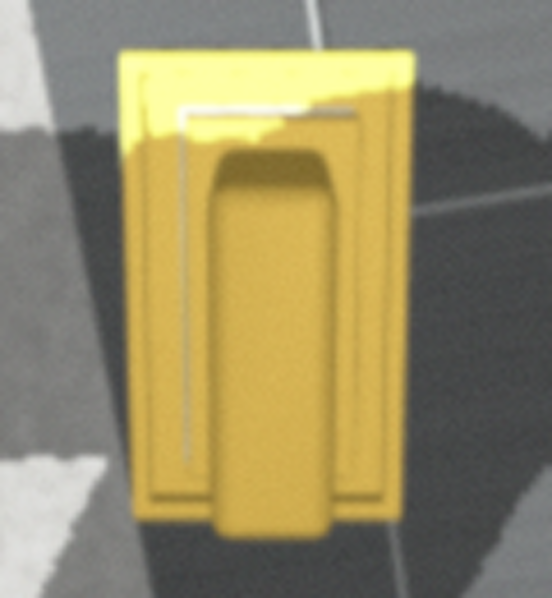

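View pics/e_sc.png

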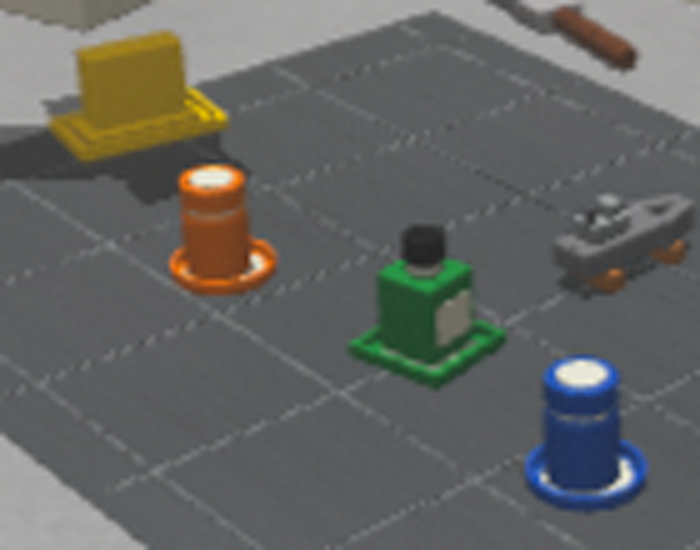

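All four stand inside their rims. The sander's sole sits centred between the tray walls to within about 3 mm, and the tape and boat show no movement. Handing in.

```bash
python3 - <<'E'
from h import *
def cen(f,x,y,r,g):
    p=cv2.imread(f)[y-r:y+r,x-r:x+r].astype(int);ys,xs=np.nonzero(g(p));return np.array([xs.mean()+x-r,ys.mean()+y-r]).round(1)
for f in('pics/top0.png','pics/e_top.png'): print('tape',cen(f,352,268,17,lambda p:p.min(2)>140),'boat',cen(f,249,180,18,lambda p:p.min(2)>110))
ctrl.close_job(); print(ctrl.get_obs()['clock'])
E
```

```text
tape [351.9 267.9] boat [248.9 179.2]
tape [352.3 267.5] boat [249.7 181.8]
the job is handed in; nothing more can be done
the job is handed in; nothing more can be done
```

All four items are in their holders and the job is handed in, at about 29 s of the 114 s allowed. I placed the orange jar, the cement bottle, the blue jar and the small yellow sander, in that order. Each was set down with the gripper and released before I raised the arm.

**Items:** the last wrist, top and side pictures show all four upright inside their rims. In the pictures the jars and bottle looked centred, within a few millimetres. The sander is about 1–3 mm off centre, against the 15 mm allowed. There was a brief contact force of about 11 N when the sander met its tray floor, well under the limits. The fingers were open and about 15 cm clear before hand-in.

**Tape and boat:** the tape's centre moved by less than 1 pixel between the first and last top pictures. The boat's computed centre differed by about 2.7 pixels, roughly 8 mm at most. I put that down to brightness thresholding rather than real movement, because it looks unmoved in the enlarged top view and the gripper stayed well away from it. I did not check this further; the limit is 30 mm.

I did not measure heights or tilt directly. Upright and seated are judged from the pictures and from the heights at which I released each item.

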